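# Return the swarf tray to the brushing unit

### The job

Put the empty swarf tray back under the brushing unit: rear end first, flat on the table, slide it into the low bay between the guide walls you cannot see, and press it home against the sprung catch plate at the back with a firm push of about 14 N. Never force it: tray and unit must not press on each other with more than 20 N; let the side walls line it up. Leave the other things where they stand and let go of the tray.

Things in the scene. Friction and masses are not known exactly. Their poses are not given: they have to be found in the camera images.
- tray: Loose open sheet-steel tray with a slippery pan, about 0.3 kg, pan 130 long (own x) x 100 wide (own y) x 28 mm high, with an upright black pull on its front end. Origin: centre of the pan's underside; +x points to the rear end, which enters the bay first (its two corners cut off by 8 mm), z up. Stands flat on the table left or right of the bay's mouth, +x roughly ahead of the robot.
- pull (a point): Grip point on the tray's black pull, 82 mm in front (-x) of the tray's origin and 36 mm up. The pull is an upright block 36 mm long (tray x from -100 to -64 mm), 14 mm thick (tray y), its top 50.5 mm above the tray's underside; take it from above across its thickness. Axes as the tray's.
- tray_rear (a point): Middle of the tray's rear end: 65 mm behind the tray's origin (+x), 14 mm up. Axes as the tray's.
- unit: Fixed grey bench brushing unit: a low steel base 180 deep (own x) x 200 wide (own y) x 60 mm high, grille on top, upright motor on its rear half. Origin: centre of its underside, on the table, z up. The bay opens in its front face (own x = -90 mm) and the table is the bay's floor; the tray goes in along own +x.
- mouth (a point): Middle of the bay's mouth in the unit's front face, 90 mm in front (-x) of the unit's origin, 20 mm up; the mouth is 170 mm wide and 40 mm high from the table up. Axes as the unit's. When home, the tray's pan sticks out of it by about 15 to 55 mm.
- bay (a point): Nominal middle of the hidden bay, 16 mm above the unit's origin, axes as the unit's. Two straight guide walls along x, 104 mm apart (2 mm play each side of the tray), from x = -60 to +75 mm; from x = -80 mm a funnel 11 mm wider each side leads in. The pair sits up to 5 mm left or right of the middle, unmeasured. The untouched catch plate's face stands between x = -15 and +20 mm, unmeasured.
- catch (a joint): How far the catch plate at the back of the bay is pushed in, m: 0 untouched, end of travel 0.012. It gives at 6 N and needs 2.5 N more per mm (8.5 N at 1 mm, 13.5 N at 3 mm, 20 N at 5.6 mm); the tray's friction, about 1 N, comes on top, more if it is pressed down. Let go, it springs back to about 2 mm if it was deeper, else it stays. The tray is home when it stays in by more than 1 mm.
- pin_box: Bystander: small open carton of pins, 87 x 121 x 64 mm, loose, on the other side of the mouth from the tray. Origin: centre of its underside.
- gearhead: Bystander: black cubic gearhead with a yellow shaft cap, 80 x 61 x 60 mm, loose, to the right of the unit. Origin: centre of its underside.
- bottle: Bystander: dark adhesive bottle with a red nozzle, 49 mm across, 168 mm high, loose, to the left of the unit. Origin: centre of its underside.

How it is judged:
By the outcome, as a careful person would: the job done as asked, in the order asked, and still so for the second after the job is handed in, with the robot touching nothing.
It also fails if it takes over 64 s, if anything falls off the work surface, if the arm or the gripper's body presses on something with over 40 N, if the wrist force passes 120 N, or if a joint passes its speed limit or range.

### The arm

A 6-joint arm with a two-finger parallel gripper is mounted at the origin on a cart in front of the work surface, level with it; the furniture and walls round the work are solid. World frame = base frame: x ahead of the robot, y to its left, z up, the work surface at z = 0. Lengths are in m, angles in rad, forces in N, time in s.
With the tool pointing down it reaches from about 0.3 to 0.775 m from the base axis. Payload 14.6 kg.
Tool frame: the origin (TCP) lies midway between the tips of the shut fingers; the grasp point (between the pads) lies 19 mm behind it (ctrl.grip_depth is the distance from the TCP to the grasp point, in m); z points along the fingers, x is the direction in which the jaws open and shut, and the axes are right-handed (so a half turn about z gives the same grasp; the last joint's range is limited). The gripper opens to 94 mm and grips with 3 to 60 N. Pads are 16 mm wide; open, the fingers measure 119 mm over their backs; the gripper's body (75 mm by 177 mm) begins 78 mm behind the grasp point.
Start: joints at [1.066, 0.3, 1.521, -0, 1.321, -0.067], TCP at [0.233, 0.498, 0.205] pointing down, gripper open.
Joint ranges: [-3.03, 3.03], [-0.79, 2.21], [0.23, 2.52], [-1.04, 4.18], [0, 3.07], [-2.55, 2.55]. Speed limits (rad/s): [2.22, 2.22, 2.57, 3.14, 3.14, 3.14].

### API

Orientations are given as [roll, pitch, yaw] about the fixed x, y, z axes, in that order (R = Rz(yaw) Ry(pitch) Rx(roll)).
In Python, from station import ctrl gives the robot as it stands.
- The arm moves only by the tool play_rows, never from a script. Its argument "steps" is a list that holds one entry, the list of rows, each a list of 7 numbers: the shift along the tool's x, y, z in cm, then the turn, a rotation vector about the tool's x, y, z in rad, then the opening, from 0 (shut) to 1 (fully open). In form: [[[x, y, z, ax, ay, az, hand], ...]]. A call has 1 to 20 rows; each row is the pose to reach, as a shift and turn from the pose measured when the call began, along the tool's axes at that moment; what a row does not reach only later rows make up. A row lasts 1/12 s, in which the tool goes at most 41.7 mm and 7.16 degrees, less where a joint would pass 70% of its speed; a pose out of reach is approached as far as the arm can. A call with a gripper value outside its range is refused whole. The fingers move at their own pace and stop on an object; "force" is the grip in N (left out, the last holds). Time passes only in rows, so rows that repeat a pose let the fingers close. It gives the time, the measured TCP pose, the force and the opening at its end, in the units of the state.
- ctrl.get_obs(): the state, without advancing time (a new reading comes with each control period).
- ctrl.camera(name): name is "scene" or "side" or "wrist"; returns a dict with "frame" (480x640x3 uint8, blue, green, red), "fovy" (degrees; the focal length in pixels is half the picture's height over the tangent of half this angle, whatever the lens; pixels are square), "cx", "cy" (the principal point, pixels), "D" ([k1, k2, p1, p2, k3] as OpenCV has them; the pictures are not rectified), "world_to_cam" (4x4, takes a point from world to camera coordinates). Camera axes: x right, y up, looking along -z (the intrinsics and any distortion apply to the point x, -y, -z); pixel columns grow to the right and rows downward; lengths in m; the calibration is good to about 2 mm. A picture is of the moment at which its call begins. There is no depth.
- ctrl.hand_in(): hands the job in, once; it reports no verdict.
The state is a dict: "time_s": time; "qpos": joint angles; "joint_vel": joint speeds; "tau": joint torques, N m; "ee_pos": TCP position; "eef_rot": TCP orientation; "force": force on the tool from outside, world axes, zero at the start; "moment": the same for the moment, N m; "grip_width": finger opening in m.
Only numpy, scipy, OpenCV 4.12 (cv2) and the standard library are available. Lean on these libraries where they do the work, as an engineer would, in place of code of your own. Each camera call takes 0.05 s, during which the arm holds its last target. There are 200 camera calls.

## Working session

There is one attempt and no reset: what is moved stays moved. The work goes in short steps, Python scripts to look and compute and a tool call to move; the robot and the scene stay as the last step left them, time stands still between calls to the robot, and variables do not carry over. Pictures are saved under pics/ and viewed, about 8 in all and at most 12, crops included, and the job is handed in when it is done.

Besides the shell and the picture viewer there is one more tool, called after "Call:" as name(argument=value, ...) on one line, values as JSON. play_rows: Moves the arm, as the interface text tells. Its arguments: {"type":"object","properties":{"steps":{"type":"array"},"force":{"type":"number"}},"required":["steps"]}

```bash
mkdir -p pics; cat > h.py <<'E'
import numpy as np, cv2
from station import ctrl
def cam(n):
    c=ctrl.camera(n); f=240/np.tan(np.radians(c['fovy'])/2)
    c['K']=np.array([[f,0,c['cx']],[0,f,c['cy']],[0,0,1]]); c['D']=np.array(c['D'],float); return c
def ray(c,uv):
    p=cv2.undistortPoints(np.array([[uv]],float),c['K'],c['D'])[0,0]
    T=np.array(c['world_to_cam']); R=T[:3,:3]; o=-R.T@T[:3,3]
    return o,R.T@np.array([p[0],-p[1],-1])
def at_z(c,uv,z):
    o,d=ray(c,uv); return o+d*(z-o[2])/d[2]
def proj(c,P):
    T=np.array(c['world_to_cam']); q=np.atleast_2d(P)@T[:3,:3].T+T[:3,3]
    q=q*[1,-1,-1]
    return cv2.projectPoints(q.reshape(-1,1,3),np.zeros(3),np.zeros(3),c['K'],c['D'])[0].reshape(-1,2)
E
python3 - <<'E'
from h import *
import pickle
for n in ['scene','side','wrist']:
    c=cam(n); cv2.imwrite(f'pics/{n}0.png',c['frame']); pickle.dump(c,open(f'{n}0.pkl','wb'))
    T=np.array(c['world_to_cam']); print(n,c['fovy'],(-T[:3,:3].T@T[:3,3]).round(3),c['D'])
print(ctrl.get_obs(),ctrl.grip_depth)
E
```

```text
scene 55.84151341433503 [ 0.02  -0.414  0.901] [-0.02720208  0.          0.          0.          0.        ]
side 56.27050551165045 [ 0.32  -0.801  0.593] [0.03602474 0.         0.         0.         0.        ]
wrist 71.76248858532504 [0.171 0.526 0.384] [-0.0549721  0.         0.         0.         0.       ]
{'time_s': 0.15, 'qpos': array([ 1.06641296e+00,  3.00305247e-01,  1.52139102e+00, -2.00616986e-05,
        1.32067374e+00, -6.66020001e-02]), 'joint_vel': array([-0.00227348, -0.00208222, -0.00128136, -0.00274918,  0.00054741,
        0.00154572]), 'tau': array([-1.13720173e-03, -5.31958938e+01, -3.52819347e+01,  7.07233488e-02,
        2.35861132e-02, -9.80809205e-05]), 'ee_pos': array([0.23308634, 0.49797548, 0.20505771]), 'eef_rot': array([-3.14156031e+00,  7.76924047e-04,  1.13301995e+00]), 'force': array([ 0.11083   ,  1.18102767, -0.83600861]), 'moment': array([-0.0078018 , -0.02916056,  0.00875992]), 'grip_width': 0.09387482114481008} 0.0188
```

View pics/scene0.png

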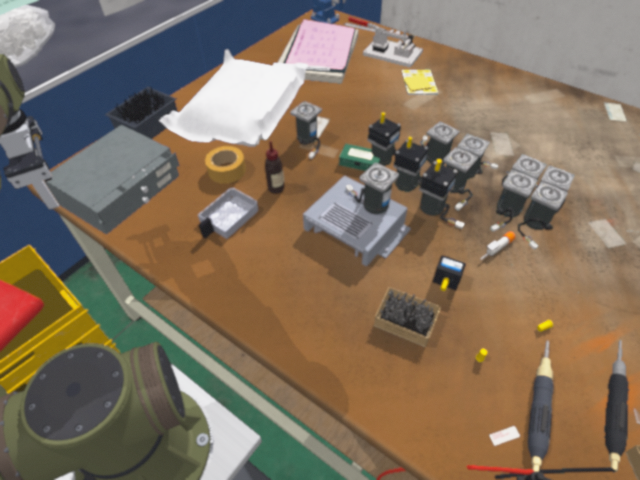

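View pics/side0.png

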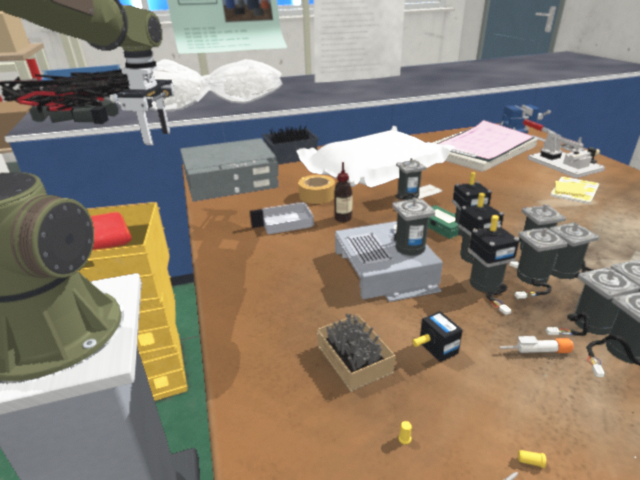

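The scene view shows the tray near (228,213) with its pull near (205,228), the unit near (355,218), the bottle at (274,172), the pins at (408,315) and the gearhead at (449,272). I'll make enlarged crops so I can pick corners.

```bash
python3 - <<'E'
import cv2
a=cv2.imread('pics/scene0.png');b=cv2.imread('pics/side0.png')
# scene crop x190-420,y160-265 ; side crop x240-450,y185-305
s=cv2.resize(a[165:265,190:415],None,fx=3.5,fy=3.5,interpolation=cv2.INTER_CUBIC)
cv2.imwrite('pics/c1.png',s)
s=cv2.resize(b[185:310,240:450],None,fx=3.75,fy=3.75,interpolation=cv2.INTER_CUBIC)
cv2.imwrite('pics/c2.png',s)
E
```

```text
(no output)
```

View pics/c1.png

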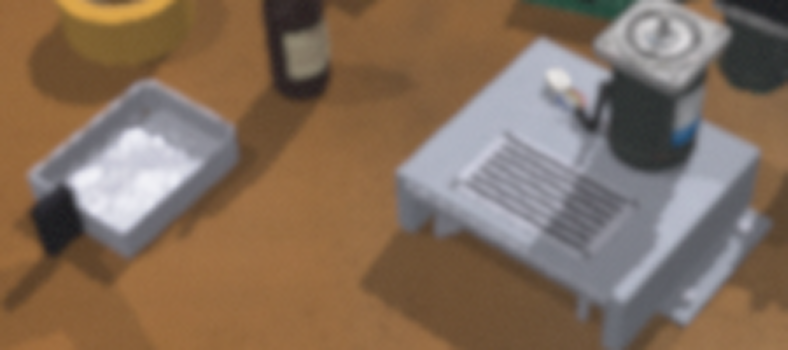

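View pics/c2.png

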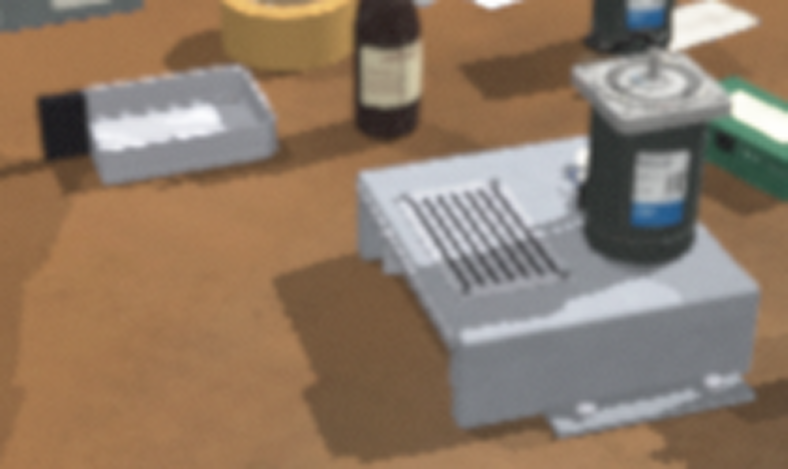

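```bash
cat > fit.py <<'E'
from h import *
import pickle
from scipy.optimize import least_squares
A=pickle.load(open('scene0.pkl','rb'));B=pickle.load(open('side0.pkl','rb'))
s1=lambda p:np.array([190+(p[0]+.5)/3.5-.5,165+(p[1]+.5)/3.5-.5])
s2=lambda p:np.array([240+(p[0]+.5)/3.75-.5,185+(p[1]+.5)/3.75-.5])
def W(q,P):
    c,s=np.cos(q[2]),np.sin(q[2]); P=np.array(P,float); return P@np.array([[c,s,0],[-s,c,0],[0,0,1]])+[q[0],q[1],0]
def fit(o1,o2,x0):
    def r(q,cams=(1,1)):
        out=[]
        for c,o,s,w in((A,o1,s1,cams[0]),(B,o2,s2,cams[1])):
            if w: out.append((proj(c,W(q,[k for k,_ in o]))-np.array([s(p) for _,p in o])).ravel())
        return np.concatenate(out)
    R=least_squares(r,x0,loss='soft_l1',f_scale=1.); 
    print(R.x.round(4),np.degrees(R.x[2]).round(2)); print(r(R.x).reshape(-1,2).round(1).tolist())
    for cc in((1,0),(0,1)): print('  only',cc,least_squares(r,x0,args=(cc,)).x.round(4))
    return R.x
x,y=.09,.1;h=.06
U=fit([((-x,y,h),(397,176)),((x,y,h),(540,38)),((x,-y,h),(760,152)),((-x,-y,h),(612,302))],
 [((-x,y,h),(358,172)),((x,-y,h),(757,288)),((-x,-y,h),(453,345)),((-x,-y,0),(458,426))],[.5,0,0])
x,y=.065,.05;h=.028
T=fit([((-x,y,h),(30,175)),((x-.003,y-.003,h),(148,80)),((x-.003,-y+.003,h),(238,128)),((-x,-y,0),(127,258))],
 [((-x,y,h),(87,88)),((x-.003,y-.003,h),(240,68)),((x-.003,-y+.003,h),(273,123)),((-x,-y,0),(104,184))],[.4,.3,0])
print('pull',W(T,[[-.082,0,.036]]),'mouth',W(U,[[-.09,0,.02]]))
print('tray in unit',(W([0,0,-U[2]],[[T[0]-U[0],T[1]-U[1],0]])))
print('bottle',at_z(B,s2((388,130)),0),at_z(A,s1((302,92)),0))
E
python3 fit.py
```

```text
[ 0.6968 -0.0062 -0.0379] -2.17
[[-1.6, -1.6], [0.2, -0.6], [0.3, -0.3], [2.0, 0.8], [-1.1, -0.6], [0.1, 0.3], [0.7, -0.8], [-1.2, 0.9]]
  only (1, 0) [ 0.6954 -0.0062 -0.0418]
  only (0, 1) [ 0.6977 -0.0064 -0.0417]
[ 0.5352  0.2862 -0.0156] -0.9
[[-0.6, -0.5], [0.4, -0.0], [-0.2, 0.8], [0.6, 0.0], [-2.7, 0.2], [0.6, -0.4], [0.3, -0.6], [-0.0, 0.1]]
  only (1, 0) [ 0.5353  0.2865 -0.008 ]
  only (0, 1) [ 0.5362  0.2854 -0.0408]
pull [[0.45318548 0.2875222  0.036     ]] mouth [[ 0.6068174  -0.00277496  0.02      ]]
tray in unit [[-0.17253961  0.28609371  0.        ]]
bottle [0.6861902  0.24715354 0.        ] [0.67832211 0.24550005 0.        ]
```

```bash
cat >> fit.py <<'E'
n=np.array([np.cos(U[2]),np.sin(U[2]),0])
for c,s,l in((A,s1,[(432,222),(450,225),(440,238),(577,300),(590,305),(583,318),(400,230),(425,235),(605,340)]),(B,s2,[(380,262),(385,270),(400,274)])):
    for p in l:
        o,d=ray(c,s(p)); P0=np.array([U[0],U[1],0])-n*.08; X=o+d*(n@(P0-o))/(n@d)
        print(p,W([0,0,-U[2]],[X-[U[0],U[1],0]]).round(4)[0])
E
python3 fit.py|tail -12; python3 - <<'E'
import cv2
a=cv2.imread('pics/scene0.png')
s=cv2.resize(a[205:265,295:375],None,fx=10,fy=10,interpolation=cv2.INTER_CUBIC)
s=cv2.convertScaleAbs(s,alpha=1.4)
cv2.imwrite('pics/c3.png',s)
E
```

```text
(432, 222) [-0.08    0.072   0.0137]
(450, 225) [-0.08    0.0547  0.0227]
(440, 238) [-0.08    0.0648  0.0007]
(577, 300) [-0.08   -0.0598  0.0237]
(590, 305) [-0.08   -0.0708  0.0267]
(583, 318) [-0.08   -0.0659  0.0078]
(400, 230) [-0.08    0.1048 -0.0189]
(425, 235) [-0.08    0.0795 -0.0065]
(605, 340) [-0.08   -0.0857 -0.002 ]
(380, 262) [-0.08    0.0756  0.0026]
(385, 270) [-0.08    0.0645  0.0033]
(400, 274) [-0.08    0.0325  0.0201]
```

View pics/c3.png

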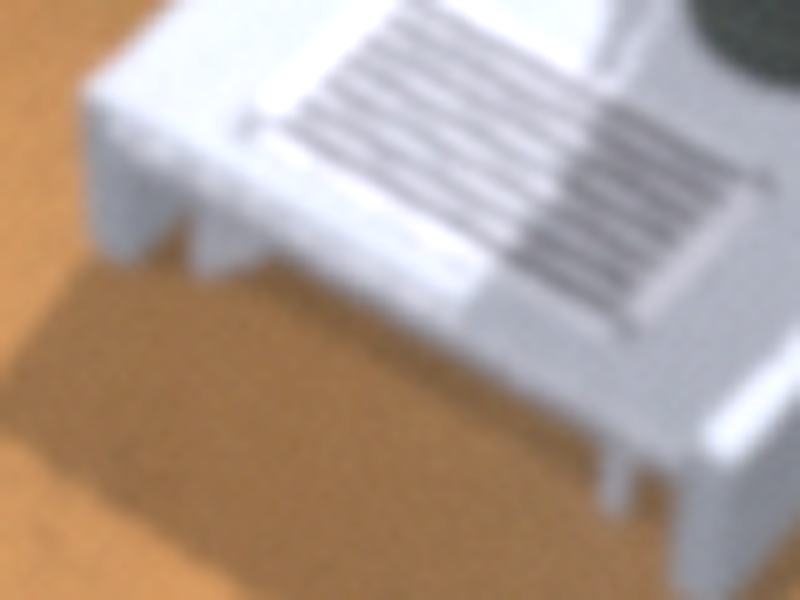

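Call:
play_rows(steps=[[[-9,22,5,0,0,-0.42,1],[-9,22,5,0,0,-0.42,1],[-9,22,5,0,0,-0.42,1],[-9,22,5,0,0,-0.42,1],[-9,22,5,0,0,-0.42,1],[-9,22,5,0,0,-0.42,1],[-9,22,5,0,0,-0.42,1],[-9,22,5,0,0,-0.42,1],[-9,22,5,0,0,-0.42,1],[-9,22,5,0,0,-0.42,1]]])

```text
time_s: 0.98
ee_pos: [0.3936, 0.324, 0.1553]
eef_rot: [-3.141, 0.0, 1.554]
force: [-0.5, 1.2, 0.1]
grip_width: 0.0941
```

```bash
cat > fun.py <<'E'
from fit import *
s3=lambda p:np.array([295+(p[0]+.5)/10-.5,205+(p[1]+.5)/10-.5])
for p in[(192,272),(210,280),(602,515),(628,520),(95,250),(125,268),(675,580)]:
    for xx in(-.08,-.09):
        o,d=ray(A,s3(p)); P0=np.array([U[0],U[1],0])+n*xx; X=o+d*(n@(P0-o))/(n@d)
        print(p,xx,W([0,0,-U[2]],[X-[U[0],U[1],0]]).round(4)[0])
E
python3 fun.py|tail -14
python3 - <<'E'
import sys; sys.path.insert(0,'.')
from h import *; import pickle
c=cam('wrist'); cv2.imwrite('pics/w1.png',c['frame']); pickle.dump(c,open('w1.pkl','wb'))
E
```

```text
(192, 272) -0.08 [-0.08    0.0702  0.0003]
(192, 272) -0.09 [-0.09    0.0615  0.0158]
(210, 280) -0.08 [-0.08    0.0641  0.0015]
(210, 280) -0.09 [-0.09    0.0556  0.017 ]
(602, 515) -0.08 [-0.08   -0.0617  0.0022]
(602, 515) -0.09 [-0.09   -0.0681  0.0176]
(628, 520) -0.08 [-0.08   -0.0695  0.0063]
(628, 520) -0.09 [-0.09   -0.0757  0.0218]
(95, 250) -0.08 [-0.08    0.1041 -0.0151]
(95, 250) -0.09 [-0.09    0.0949  0.0007]
(125, 268) -0.08 [-0.08    0.0937 -0.015 ]
(125, 268) -0.09 [-0.09    0.0846  0.0008]
(675, 580) -0.08 [-0.08   -0.0846 -0.0061]
(675, 580) -0.09 [-0.09   -0.0906  0.0096]
```

View pics/w1.png

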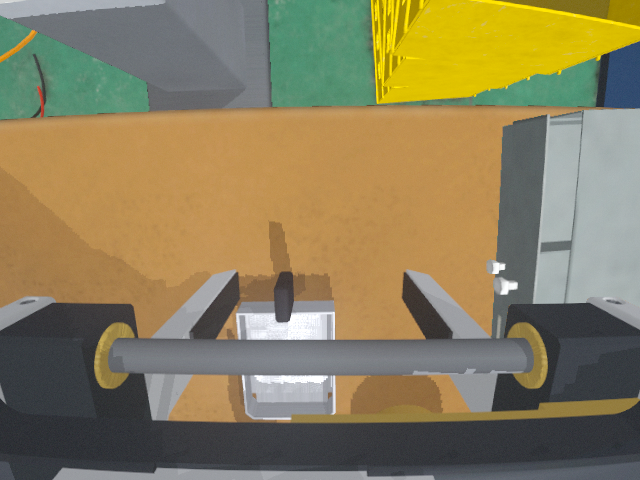

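```bash
python3 - <<'E'
from h import *; import pickle
c=pickle.load(open('w1.pkl','rb'))
for p,z in[((279,272),.0505),((292,272),.0505),((276,319),.0505),((290,320),.0505),((237,308),.028),((335,303),.028),((237,316),.028),((334,314),.028),((246,417),.028),((335,414),.028)]: print(p,at_z(c,p,z).round(4))
from fit import T,W
print(T,proj(c,W(T,[[-.1,.007,.0505],[-.1,-.007,.0505],[-.064,0,.0505],[-.065,.05,.028],[-.065,-.05,.028]])).round(0).tolist())
E
```

```text
(279, 272) [0.4189 0.2857 0.0505]
(292, 272) [0.419  0.2974 0.0505]
(276, 319) [0.4649 0.2807 0.0505]
(290, 320) [0.4661 0.2938 0.0505]
(237, 308) [0.4636 0.2387 0.028 ]
(335, 303) [0.4595 0.3367 0.028 ]
(237, 316) [0.4723 0.238  0.028 ]
(334, 314) [0.4714 0.3357 0.028 ]
(246, 417) [0.5949 0.2376 0.028 ]
(335, 414) [0.5917 0.3362 0.028 ]
[ 0.6968 -0.0062 -0.0379] -2.17
[[-1.6, -1.6], [0.2, -0.6], [0.3, -0.3], [2.0, 0.8], [-1.1, -0.6], [0.1, 0.3], [0.7, -0.8], [-1.2, 0.9]]
  only (1, 0) [ 0.6954 -0.0062 -0.0418]
  only (0, 1) [ 0.6977 -0.0064 -0.0417]
[ 0.5352  0.2862 -0.0156] -0.9
[[-0.6, -0.5], [0.4, -0.0], [-0.2, 0.8], [0.6, 0.0], [-2.7, 0.2], [0.6, -0.4], [0.3, -0.6], [-0.0, 0.1]]
  only (1, 0) [ 0.5353  0.2865 -0.008 ]
  only (0, 1) [ 0.5362  0.2854 -0.0408]
pull [[0.45318548 0.2875222  0.036     ]] mouth [[ 0.6068174  -0.00277496  0.02      ]]
tray in unit [[-0.17253961  0.28609371  0.        ]]
bottle [0.6861902  0.24715354 0.        ] [0.67832211 0.24550005 0.        ]
(432, 222) [-0.08    0.072   0.0137]
(450, 225) [-0.08    0.0547  0.0227]
(440, 238) [-0.08    0.0648  0.0007]
(577, 300) [-0.08   -0.0598  0.0237]
(590, 305) [-0.08   -0.0708  0.0267]
(583, 318) [-0.08   -0.0659  0.0078]
(400, 230) [-0.08    0.1048 -0.0189]
(425, 235) [-0.08    0.0795 -0.0065]
(605, 340) [-0.08   -0.0857 -0.002 ]
(380, 262) [-0.08    0.0756  0.0026]
(385, 270) [-0.08    0.0645  0.0033]
(400, 274) [-0.08    0.0325  0.0201]
[ 0.53517546  0.28624031 -0.01563336] [[290.0, 289.0], [274.0, 289.0], [283.0, 325.0], [336.0, 314.0], [236.0, 313.0]]
```

The wrist view shows the pull near column 284, rows 272–320. That agrees with the fitted tray pose, so I'm going to grasp.

Call:
play_rows(steps=[[[-3.6,6.0,6,0,0,0,1],[-3.6,6.0,6,0,0,0,1],[-3.6,6.0,8,0,0,0,1],[-3.6,6.0,10,0,0,0,1],[-3.6,6.0,12,0,0,0,1],[-3.6,6.0,13.7,0,0,0,1],[-3.6,6.0,13.7,0,0,0,1],[-3.6,6.0,13.7,0,0,0,1],[-3.6,6.0,13.7,0,0,0,0],[-3.6,6.0,13.7,0,0,0,0],[-3.6,6.0,13.7,0,0,0,0],[-3.6,6.0,13.7,0,0,0,0],[-3.6,6.0,13.7,0,0,0,0],[-3.6,6.0,13.7,0,0,0,0],[-3.6,6.0,13.7,0,0,0,0],[-3.6,6.0,13.7,0,0,0,0]]], force=25)

```text
time_s: 2.37
ee_pos: [0.4529, 0.2871, 0.0184]
eef_rot: [-3.141, 0.0, 1.555]
force: [0.4, 0.7, 1.5]
grip_width: 0.0442
```

Call:
play_rows(steps=[[[0,0,0,0,0,0,0],[0,0,0,0,0,0,0],[0,0,0,0,0,0,0],[0,0,0,0,0,0,0],[0,0,0,0,0,0,0],[0,0,0,0,0,0,0],[0,0,0,0,0,0,0],[0,0,0,0,0,0,0],[0,0,0,0,0,0,0],[0,0,0,0,0,0,0]]])

```text
time_s: 3.2
ee_pos: [0.4529, 0.2871, 0.0184]
eef_rot: [-3.141, 0.0, 1.555]
force: [0.4, -0.3, 0.4]
grip_width: 0.0137
```

```bash
python3 - <<'E' | tail -8
from fit import *
print('pin')
for p in[(376,318),(386,291),(440,313),(425,345)]: print(at_z(A,p,.064).round(3))
print('tgt',W(U,[[-.262,.0005,.0]]))
E
```

```text
(385, 270) [-0.08    0.0645  0.0033]
(400, 274) [-0.08    0.0325  0.0201]
pin
[ 0.464 -0.216  0.064]
[ 0.534 -0.198  0.064]
[ 0.553 -0.319  0.064]
[ 0.469 -0.328  0.064]
tgt [[0.43495981 0.00424075 0.        ]]
```

Call:
play_rows(steps=[[[-0.5,-0.7,0,0,0,0,0],[-2,-1.3,0,0,0,0,0],[-4,-1.3,0,0,0,0,0],[-6,-1.3,0,0,0,0,0],[-8,-1.3,0,0,0,0,0],[-10,-1.3,0,0,0,0,0],[-12,-1.3,0,0,0,0.01,0],[-14,-1.3,0,0,0,0.02,0],[-16,-1.3,0,0,0,0.024,0],[-18,-1.3,0,0,0,0.024,0],[-20,-1.3,0,0,0,0.024,0],[-22,-1.3,0,0,0,0.024,0],[-24,-1.3,0,0,0,0.024,0],[-25.5,-1.3,0,0,0,0.024,0],[-26.7,-1.3,0,0,0,0.024,0],[-27.6,-1.3,0,0,0,0.024,0],[-28.1,-1.3,0,0,0,0.024,0],[-28.3,-1.3,0,0,0,0.024,0],[-28.3,-1.3,0,0,0,0.024,0],[-28.3,-1.3,0,0,0,0.024,0]]])

```text
time_s: 4.87
ee_pos: [0.4351, 0.0047, 0.0185]
eef_rot: [-3.141, 0.0, 1.531]
force: [-0.1, -0.2, -1.9]
grip_width: 0.0137
```

```bash
python3 - <<'E'
from h import *; import pickle
f=[]
for n in ['scene','wrist']:
    c=cam(n); f.append(c['frame']); pickle.dump(c,open(f'{n}1.pkl','wb'))
print(ctrl.get_obs()['force'],ctrl.get_obs()['ee_pos'])
a=cv2.resize(f[0][190:290,260:400],(798,570),interpolation=cv2.INTER_CUBIC)
cv2.imwrite('pics/c4.png',a); cv2.imwrite('pics/w2.png',f[1])
E
```

```text
[-0.87809483  0.5357091  -2.67579808] [0.43522155 0.00480716 0.0184649 ]
```

View pics/c4.png

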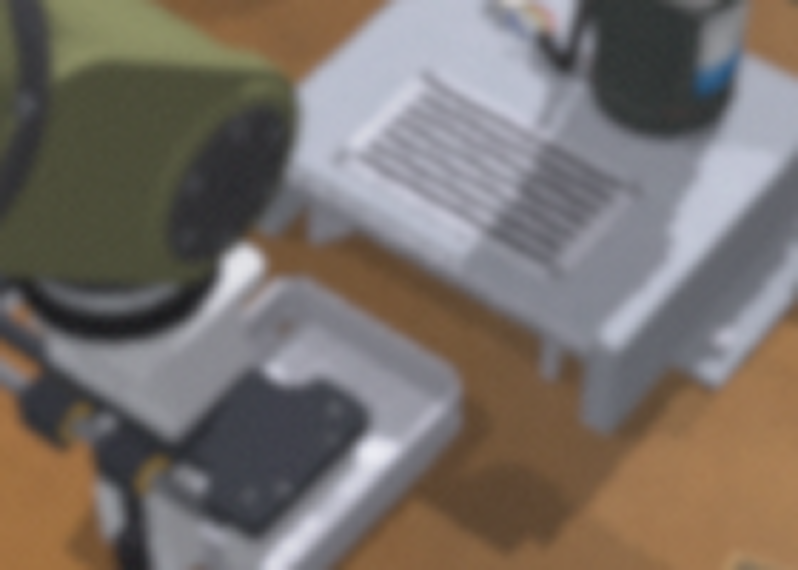

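View pics/w2.png

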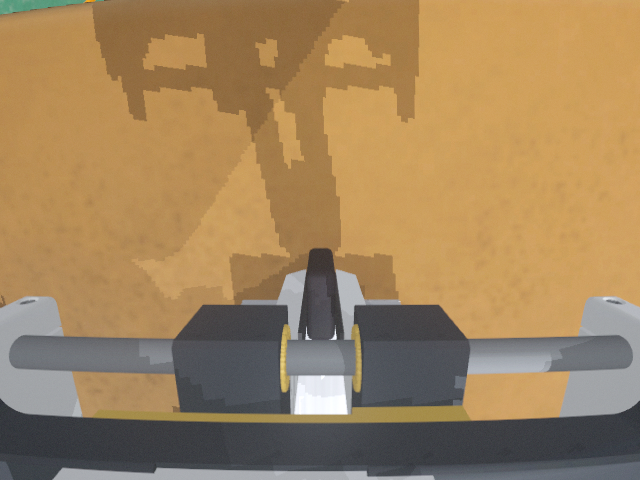

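The tray is gripped, square and clear in front of the mouth: its rear edge runs from (310,280) to (450,370) in the crop. I'll compare that with the prediction.

```bash
python3 - <<'E' | tail -4
from fit import *
A=pickle.load(open('scene1.pkl','rb'))
q=-0.0398; p=np.array([.4352,.0047]); t=[*(p+.082*np.array([np.cos(q),np.sin(q)])),q]
uv=proj(A,W(t,[[.065,.042,.028],[.065,-.042,.028],[.057,-.05,.028],[.057,-.05,0]]))
print('tray pts crop',((uv-[260,190])*5.7).round(0).tolist())
print('tray',t,'unit',U)
uv=proj(A,W(U,[[-.08,.063,0],[-.08,-.063,0],[-.09,-.1,0],[-.09,.1,.06],[-.09,-.1,.06]])); print(((uv-[260,190])*5.7).round(0).tolist())
print(W([0,0,-U[2]],[[t[0]-U[0],t[1]-U[1],0]]))
E
```

```text
tray pts crop [[303.0, 274.0], [456.0, 367.0], [459.0, 389.0], [458.0, 428.0]]
tray [np.float64(0.5171350629325883), np.float64(0.0014372615439185005), -0.0398] unit [ 0.69675279 -0.00618453 -0.03789321]
[[319.0, 246.0], [542.0, 381.0], [598.0, 438.0], [237.0, 133.0], [607.0, 352.0]]
[[-0.17977753  0.00081166  0.        ]]
```

Call:
play_rows(steps=[[[0,0.5,0,0,0,0,0],[0,1.5,0,0,0,0,0],[0,2.5,0,0,0,0,0],[0,3.5,0,0,0,0,0],[0,4.2,0,0,0,0,0],[0,4.5,0,0,0,0,0],[0,4.5,0,0,0,0,0],[0,4.5,0,0,0,0,0]]])

```text
time_s: 5.63
ee_pos: [0.48, 0.0031, 0.0184]
eef_rot: [-3.141, 0.0, 1.531]
force: [-0.8, -0.3, -1.6]
grip_width: 0.0139
```

Call:
play_rows(steps=[[[0,0.2,0,0,0,0,0],[0,0.4,0,0,0,0,0],[0,0.6,0,0,0,0,0],[0,0.8,0,0,0,0,0],[0,0.8,0,0,0,0,0]]])

```text
time_s: 6.05
ee_pos: [0.4884, 0.0028, 0.0184]
eef_rot: [-3.142, 0.0, 1.531]
force: [1.4, 0.5, -1.5]
grip_width: 0.0141
```

Rear is at about −62 mm in unit coordinates. I'm continuing in small steps and watching Fy.

Call:
play_rows(steps=[[[0,0.2,0,0,0,0,0],[0,0.3,0,0,0,0,0],[0,0.4,0,0,0,0,0],[0,0.4,0,0,0,0,0]]])

```text
time_s: 6.38
ee_pos: [0.4926, 0.0026, 0.0184]
eef_rot: [3.141, 0.0, 1.531]
force: [0.9, 0.1, -1.7]
grip_width: 0.0139
```

Call:
play_rows(steps=[[[0,0.2,0,0,0,0,0],[0,0.3,0,0,0,0,0],[0,0.4,0,0,0,0,0],[0,0.4,0,0,0,0,0]]])

```text
time_s: 6.72
ee_pos: [0.4968, 0.0025, 0.0184]
eef_rot: [3.141, 0.0, 1.531]
force: [0.1, 0.4, -1.0]
grip_width: 0.0139
```

Call:
play_rows(steps=[[[0,0.2,0,0,0,0,0],[0,0.3,0,0,0,0,0],[0,0.4,0,0,0,0,0],[0,0.4,0,0,0,0,0]]])

```text
time_s: 7.05
ee_pos: [0.501, 0.0023, 0.0184]
eef_rot: [3.141, 0.0, 1.531]
force: [0.6, -0.3, -1.4]
grip_width: 0.0137
```

Call:
play_rows(steps=[[[0,0.2,0,0,0,0,0],[0,0.4,0,0,0,0,0],[0,0.6,0,0,0,0,0],[0,0.8,0,0,0,0,0],[0,0.8,0,0,0,0,0]]])

```text
time_s: 7.47
ee_pos: [0.5094, 0.0019, 0.0184]
eef_rot: [3.141, 0.0, 1.531]
force: [0.2, 0.2, -0.9]
grip_width: 0.0137
```

Call:
play_rows(steps=[[[0,0.2,0,0,0,0,0],[0,0.4,0,0,0,0,0],[0,0.6,0,0,0,0,0],[0,0.8,0,0,0,0,0],[0,0.8,0,0,0,0,0]]])

```text
time_s: 7.88
ee_pos: [0.5179, 0.0016, 0.0184]
eef_rot: [3.14, 0.0, 1.531]
force: [1.3, -0.0, -0.5]
grip_width: 0.014
```

Call:
play_rows(steps=[[[0,0.2,0,0,0,0,0],[0,0.4,0,0,0,0,0],[0,0.6,0,0,0,0,0],[0,0.8,0,0,0,0,0],[0,0.8,0,0,0,0,0]]])

```text
time_s: 8.3
ee_pos: [0.5263, 0.0012, 0.0184]
eef_rot: [3.14, 0.0, 1.531]
force: [1.1, -0.5, -0.4]
grip_width: 0.0137
```

Call:
play_rows(steps=[[[0,0.1,0,0,0,0,0],[0,0.2,0,0,0,0,0],[0,0.3,0,0,0,0,0],[0,0.3,0,0,0,0,0]]])

```text
time_s: 8.63
ee_pos: [0.5295, 0.0011, 0.0184]
eef_rot: [3.14, 0.0, 1.531]
force: [0.2, -0.1, -0.7]
grip_width: 0.0142
```

Call:
play_rows(steps=[[[0,0.1,0,0,0,0,0],[0,0.2,0,0,0,0,0],[0,0.2,0,0,0,0,0]]])

```text
time_s: 8.88
ee_pos: [0.5317, 0.001, 0.0184]
eef_rot: [3.139, 0.0, 1.531]
force: [-0.2, -0.4, -0.7]
grip_width: 0.014
```

Call:
play_rows(steps=[[[0,0.1,0,0,0,0,0],[0,0.2,0,0,0,0,0],[0,0.2,0,0,0,0,0]]])

```text
time_s: 9.13
ee_pos: [0.5339, 0.0009, 0.0184]
eef_rot: [3.139, 0.0, 1.531]
force: [1.4, -0.2, -0.7]
grip_width: 0.0136
```

Call:
play_rows(steps=[[[0,0.1,0,0,0,0,0],[0,0.2,0,0,0,0,0],[0,0.2,0,0,0,0,0]]])

```text
time_s: 9.38
ee_pos: [0.5361, 0.0008, 0.0184]
eef_rot: [3.139, 0.0, 1.531]
force: [0.4, 0.4, -1.0]
grip_width: 0.0139
```

Call:
play_rows(steps=[[[0,0.1,0,0,0,0,0],[0,0.2,0,0,0,0,0],[0,0.2,0,0,0,0,0]]])

```text
time_s: 9.63
ee_pos: [0.5383, 0.0007, 0.0183]
eef_rot: [3.139, 0.0, 1.531]
force: [0.5, 0.3, -0.6]
grip_width: 0.0136
```

Call:
play_rows(steps=[[[0,0.1,0,0,0,0,0],[0,0.2,0,0,0,0,0],[0,0.2,0,0,0,0,0]]])

```text
time_s: 9.88
ee_pos: [0.5399, 0.0006, 0.0183]
eef_rot: [3.14, 0.0, 1.531]
force: [-5.0, -0.5, 4.3]
grip_width: 0.0139
```

Call:
play_rows(steps=[[[0,0.1,0,0,0,0,0],[0,0.1,0,0,0,0,0],[0,0.1,0,0,0,0,0]]])

```text
time_s: 10.13
ee_pos: [0.5401, 0.0006, 0.0184]
eef_rot: [-3.141, 0.001, 1.531]
force: [-7.7, -0.7, 6.0]
grip_width: 0.0139
```

Call:
play_rows(steps=[[[0,0.1,0,0,0,0,0],[0,0.2,0,0,0,0,0],[0,0.2,0,0,0,0,0],[0,0.2,0,0,0,0,0]]])

```text
time_s: 10.47
ee_pos: [0.5411, 0.0004, 0.0184]
eef_rot: [-3.138, 0.001, 1.531]
force: [-10.0, -0.6, 6.8]
grip_width: 0.0138
```

Call:
play_rows(steps=[[[0,0.15,-0.02,0,0,0,0],[0,0.25,-0.02,0,0,0,0],[0,0.25,-0.02,0,0,0,0],[0,0.25,-0.02,0,0,0,0]]])

```text
time_s: 10.8
ee_pos: [0.5422, 0.0003, 0.0183]
eef_rot: [-3.135, 0.001, 1.532]
force: [-13.8, -1.2, 7.6]
grip_width: 0.0137
```

Call:
play_rows(steps=[[[0,0.2,-0.02,0,0,0,0],[0,0.25,-0.02,0,0,0,0],[0,0.25,-0.02,0,0,0,0],[0,0.25,-0.02,0,0,0,0]]])

```text
time_s: 11.13
ee_pos: [0.5429, 0.0002, 0.0183]
eef_rot: [-3.13, 0.001, 1.532]
force: [-15.8, -0.2, 9.6]
grip_width: 0.014
```

Call:
play_rows(steps=[[[0,0.1,-0.02,0,0,0,0],[0,0,-0.02,0,0,0,0],[0,0,-0.02,0,0,0,0],[0,0,-0.02,0,0,0,0]]])

```text
time_s: 11.47
ee_pos: [0.5427, 0.0002, 0.0183]
eef_rot: [-3.13, 0.001, 1.532]
force: [-4.7, -0.8, 0.3]
grip_width: 0.0133
```

Call:
play_rows(steps=[[[0,0,0,0,0,0,0.5],[0,0,0,0,0,0,0.5],[0,0,0,0,0,0,0.5],[0,0,0,0,0,0,0.5],[0,0,0,0,0,0,0.5],[0,0,0,0,0,0,0.5],[0,0,0,0,0,0,0.5],[0,0,0,0,0,0,0.5],[0,0,0,0,0,0,0.5],[0,0,0,0,0,0,0.5]]])

```text
time_s: 12.3
ee_pos: [0.5427, 0.0002, 0.0183]
eef_rot: [-3.13, 0.001, 1.532]
force: [-0.6, -0.6, -0.0]
grip_width: 0.0472
```

Call:
play_rows(steps=[[[0,0,-1,0,0,0,0.5],[0,0,-3,0,0,0,0.5],[0,0,-6,0,0,0,0.5],[0,0,-10,0,0,0,0.5],[0,-3,-14,0,0,0,0.5],[0,-6,-16,0,0,0,0.5],[0,-9,-17,0,0,0,0.5],[0,-12,-17,0,0,0,0.5],[0,-12,-17,0,0,0,0.5]]])

```text
time_s: 13.05
ee_pos: [0.4216, 0.0052, 0.1913]
eef_rot: [-3.131, 0.001, 1.532]
force: [0.3, -0.1, -0.2]
grip_width: 0.0471
```

```bash
python3 - <<'E'
from h import *; import pickle
f={}
for n in ['scene','side','wrist']:
    c=cam(n); f[n]=c['frame']; pickle.dump(c,open(f'{n}2.pkl','wb'))
cv2.imwrite('pics/w3.png',f['wrist'])
cv2.imwrite('pics/s3.png',cv2.resize(f['side'][200:320,280:450],(794,560),interpolation=cv2.INTER_CUBIC))
print(ctrl.get_obs()['force'],ctrl.get_obs()['ee_pos'])
E
```

```text
[ 1.17195839 -0.26299544 -0.07269197] [0.42531646 0.00490448 0.19056028]
```

View pics/s3.png

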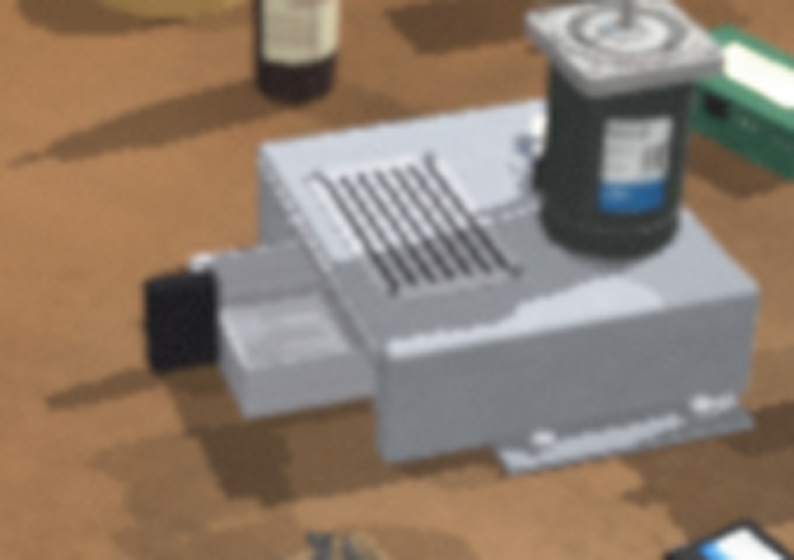

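View pics/w3.png

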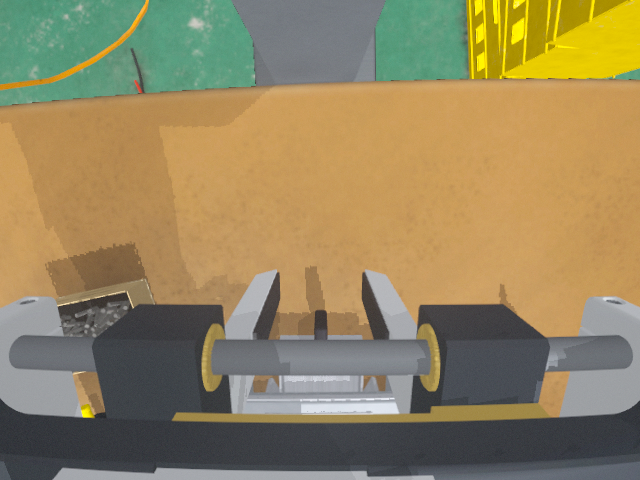

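```bash
python3 - <<'E' | tail -2
from fit import *
B=pickle.load(open('side2.pkl','rb'))
q=-0.039
for px in(.5427,.5410):
    t=[px+.082*np.cos(q),.0002+.082*np.sin(q),q]
    print(((proj(B,W(t,[[-.065,-.05,0],[-.065,-.05,.028],[-.065,.05,.028],[-.1,0,.0505]]))-[280,200])*4.67).round(0).tolist())
E
python3 - <<'E'
import sys; sys.path.insert(0,'.')
from station import ctrl
print(ctrl.hand_in())
E
```

```text
[[245.0, 416.0], [244.0, 367.0], [190.0, 256.0], [143.0, 282.0]]
[[242.0, 417.0], [241.0, 368.0], [187.0, 256.0], [140.0, 282.0]]
the job is handed in; nothing more can be done
None
```

The tray is back in the bay, pressed home against the catch plate and let go. I handed the job in at about 13 s of the 64 s allowed.

- **Approach:** I gripped the pull at 25 N, dragged the tray flat on the table to the mouth, turned it square to the unit and slid it in. The sideways force stayed at about 1 N or less all the way in.
- **Press:** The catch plate was met with the gripper at x ≈ 0.540 m. I pressed in small steps to 15.8 N at the wrist, which I put at about 14 N on the catch after friction. The tray moved about 3 mm past first contact, and the force rose at about 2.9 N per mm, close to the catch's 2.5.
- **After letting go:** The side camera showed the tray's front corner within about 1 mm of where a seated tray should be, lying flat, with the pull outside. The bottle and pin box looked undisturbed; only a corner of the gearhead was in the crops I viewed.
- **Not confirmed:** I did not measure the catch's resting depth directly; that it stayed in follows only from the force and travel readings. The tool pressed down on the tray with up to 9.6 N at the peak of the push, so friction was more than the nominal 1 N and the 14 N figure is an estimate.

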